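Weigh the wooden cube on the toy balance

TASK

Weigh the wooden cube: add slotted weights to the empty pan of the toy balance, only as many as needed, until the released beam stands level with its red pointers in the green band. Set each weight down gently, slide it along the pan until its slot is fully home on the rubber pin and hold it pressed against the pin with about 6 N for half a second so that it grips, never pushing the balance with more than 15 N. Leave unused weights lying on the bench, and do not touch the cube or disturb the egg cup, the bucket or the spade.

Things in the scene. Friction and masses are not known exactly. Their poses are not given: they have to be found in the camera images.
- beam (a joint): Beam tilt (rad): 0 level, positive = weight pan down; stops at -0.14 and +0.14. A weak spring centres it: free and settled (1 s) it tilts about 0.002 rad per gram of difference between the pans, up to the stops. Green band: about -0.05 to +0.05. The cube weighs 100 to 220 g, not known beforehand, so the beam starts on the -0.14 stop.
- groove (a point): Middle of the groove in the weight pan, on its top face (102 mm above the bench when level, 120 at the start). z up, x along the pan away from the robot, y along the beam to the cube pan. In it stands the pin: 8 mm thick, 48 mm tall, rubber-sleeved, rigid, clamped anywhere from x=-8 to +8 mm, y=0; its place is not measured. Slide weights along +x, slot first, until they meet it; two stack.
- weightpan: Flat turquoise rimless plate, 6 mm thick, in the groove's axes x=-80 to +35 mm, y=-32 to +32 mm. A linkage keeps it level. Pushed lightly down (1 to 3 N) it yields, up to 36 mm; sideways it is rigid. Origin at its pivot on the beam, 42 mm straight under the groove's middle. Set a first weight down with its origin 44 mm before the groove's middle, a second on top of the first, 34 mm before its home.
- cube_pan (a point): Centre of the top face of the other pan (100 x 100 mm, turquoise, 5 mm rim), 260 mm from the groove along the beam; it carries the cube.
- scale_face (a point): Middle of the balance's white head, 190 mm above the bench, over the beam's pivot. The head is 46 x 80 mm, top 195 mm above the bench; red pointers rise from the pivot (60 mm above the bench) on its front and back over a 12.5 mm wide green band. Axes as the groove's.
- cube_mid (a point): Natural wooden cube, 60 mm, origin at its centre; stands in the cube pan.
- w40_mid (a point): Orange slotted weight, 40 g, horseshoe block 46 x 44 mm, 12 mm thick, lying flat on the bench. Origin half-way up, where the pin axis passes when home. x=-23..23, y=-22..22 mm, z up; an 11 mm wide slot through the full height, open at +x, runs from x=-4 (blind end) to x=+14 and flares to 23 mm wide at x=+23.
- w80_mid (a point): Green slotted weight, 80 g, 46 x 44 mm, 18 mm thick, same shape as the orange one. Origin half-way up, where the pin axis passes when home. x=-23..23, y=-22..22 mm, z up; an 11 mm wide slot through the full height, open at +x, runs from x=-4 (blind end) to x=+14 and flares to 23 mm wide at x=+23.
- w120_mid (a point): Blue slotted weight, 120 g, 46 x 44 mm, 24 mm thick, same shape as the orange one. Origin half-way up, where the pin axis passes when home. x=-23..23, y=-22..22 mm, z up; an 11 mm wide slot through the full height, open at +x, runs from x=-4 (blind end) to x=+14 and flares to 23 mm wide at x=+23.
- balance: The whole balance: wooden base 160 x 310 x 18 mm on the bench, fixed; origin under the middle of the base; x away from the robot, y along the beam towards the cube pan. The groove is 130 mm to its -y side (times the cosine of the tilt).
- eggcup_mid (a point): Red ceramic egg cup, 50 mm wide, 65 mm tall, loose; origin at its centre.
- bucket_mid (a point): Turquoise plastic bucket, 136 mm wide at the rim, 130 mm tall, loose; origin at its centre.
- spade_mid (a point): Yellow silicone spade, 190 x 62 mm, 12 mm thick, lying flat, loose; origin near its middle.
Mind the look-alikes: they are no part of the job. There is more than one size of the part that bears w40_mid; the job needs the largest.

How it is judged:
On the way, in this order (a step that is already met when the one before it is completed fails the run):
1. a first weight, flat on the weight pan with its slot over the pin, is held pressed against the pin with more than 4 N (the pan not pushed down on its stop) ((((x of w40_mid in the frame of groove between -0.0105 and 0.0105 m and y of w40_mid in the frame of groove between -0.004 and 0.004 m and z of w40_mid in the frame of groove between 0.003 and 0.06 m and angle between w40_mid's own z axis and vertical below 0.08 rad) and value of joint beam below 0.12 rad and contact force between w40 and balance above 4 N) or ((x of w80_mid in the frame of groove between -0.0105 and 0.0105 m and y of w80_mid in the frame of groove between -0.004 and 0.004 m and z of w80_mid in the frame of groove between 0.003 and 0.06 m and angle between w80_mid's own z axis and vertical below 0.08 rad) and value of joint beam below 0.12 rad and contact force between w80 and balance above 4 N) or ((x of w120_mid in the frame of groove between -0.0105 and 0.0105 m and y of w120_mid in the frame of groove between -0.004 and 0.004 m and z of w120_mid in the frame of groove between 0.003 and 0.06 m and angle between w120_mid's own z axis and vertical below 0.08 rad) and value of joint beam below 0.12 rad and contact force between w120 and balance above 4 N))), for 0.3 s.
2. either the beam, let go, stands level with that weight alone, or a second weight too is home and held pressed with more than 4 N ((((x of w40_mid in the frame of groove between -0.0105 and 0.0105 m and y of w40_mid in the frame of groove between -0.004 and 0.004 m and z of w40_mid in the frame of groove between 0.003 and 0.06 m and angle between w40_mid's own z axis and vertical below 0.08 rad) and (height (world z) of w80_mid below 0.03 m and angle between w80_mid's own z axis and vertical below 0.08 rad) and (height (world z) of w120_mid below 0.03 m and angle between w120_mid's own z axis and vertical below 0.08 rad) and value of joint beam between -0.053 and 0.053 rad and contact force between the fingers and w40 below 0.1 N) or ((x of w80_mid in the frame of groove between -0.0105 and 0.0105 m and y of w80_mid in the frame of groove between -0.004 and 0.004 m and z of w80_mid in the frame of groove between 0.003 and 0.06 m and angle between w80_mid's own z axis and vertical below 0.08 rad) and (height (world z) of w40_mid below 0.03 m and angle between w40_mid's own z axis and vertical below 0.08 rad) and (height (world z) of w120_mid below 0.03 m and angle between w120_mid's own z axis and vertical below 0.08 rad) and value of joint beam between -0.053 and 0.053 rad and contact force between the fingers and w80 below 0.1 N) or ((x of w120_mid in the frame of groove between -0.0105 and 0.0105 m and y of w120_mid in the frame of groove between -0.004 and 0.004 m and z of w120_mid in the frame of groove between 0.003 and 0.06 m and angle between w120_mid's own z axis and vertical below 0.08 rad) and (height (world z) of w40_mid below 0.03 m and angle between w40_mid's own z axis and vertical below 0.08 rad) and (height (world z) of w80_mid below 0.03 m and angle between w80_mid's own z axis and vertical below 0.08 rad) and value of joint beam between -0.053 and 0.053 rad and contact force between the fingers and w120 below 0.1 N) or (((x of w40_mid in the frame of groove between -0.0105 and 0.0105 m and y of w40_mid in the frame of groove between -0.004 and 0.004 m and z of w40_mid in the frame of groove between 0.003 and 0.06 m and angle between w40_mid's own z axis and vertical below 0.08 rad) and value of joint beam below 0.12 rad and contact force between w40 and balance above 4 N) and (x of w80_mid in the frame of groove between -0.0105 and 0.0105 m and y of w80_mid in the frame of groove between -0.004 and 0.004 m and z of w80_mid in the frame of groove between 0.003 and 0.06 m and angle between w80_mid's own z axis and vertical below 0.08 rad) and horizontal distance between w40_mid and w80_mid below 0.003 m) or (((x of w40_mid in the frame of groove between -0.0105 and 0.0105 m and y of w40_mid in the frame of groove between -0.004 and 0.004 m and z of w40_mid in the frame of groove between 0.003 and 0.06 m and angle between w40_mid's own z axis and vertical below 0.08 rad) and value of joint beam below 0.12 rad and contact force between w40 and balance above 4 N) and (x of w120_mid in the frame of groove between -0.0105 and 0.0105 m and y of w120_mid in the frame of groove between -0.004 and 0.004 m and z of w120_mid in the frame of groove between 0.003 and 0.06 m and angle between w120_mid's own z axis and vertical below 0.08 rad) and horizontal distance between w40_mid and w120_mid below 0.003 m) or (((x of w80_mid in the frame of groove between -0.0105 and 0.0105 m and y of w80_mid in the frame of groove between -0.004 and 0.004 m and z of w80_mid in the frame of groove between 0.003 and 0.06 m and angle between w80_mid's own z axis and vertical below 0.08 rad) and value of joint beam below 0.12 rad and contact force between w80 and balance above 4 N) and (x of w40_mid in the frame of groove between -0.0105 and 0.0105 m and y of w40_mid in the frame of groove between -0.004 and 0.004 m and z of w40_mid in the frame of groove between 0.003 and 0.06 m and angle between w40_mid's own z axis and vertical below 0.08 rad) and horizontal distance between w80_mid and w40_mid below 0.003 m) or (((x of w80_mid in the frame of groove between -0.0105 and 0.0105 m and y of w80_mid in the frame of groove between -0.004 and 0.004 m and z of w80_mid in the frame of groove between 0.003 and 0.06 m and angle between w80_mid's own z axis and vertical below 0.08 rad) and value of joint beam below 0.12 rad and contact force between w80 and balance above 4 N) and (x of w120_mid in the frame of groove between -0.0105 and 0.0105 m and y of w120_mid in the frame of groove between -0.004 and 0.004 m and z of w120_mid in the frame of groove between 0.003 and 0.06 m and angle between w120_mid's own z axis and vertical below 0.08 rad) and horizontal distance between w80_mid and w120_mid below 0.003 m) or (((x of w120_mid in the frame of groove between -0.0105 and 0.0105 m and y of w120_mid in the frame of groove between -0.004 and 0.004 m and z of w120_mid in the frame of groove between 0.003 and 0.06 m and angle between w120_mid's own z axis and vertical below 0.08 rad) and value of joint beam below 0.12 rad and contact force between w120 and balance above 4 N) and (x of w40_mid in the frame of groove between -0.0105 and 0.0105 m and y of w40_mid in the frame of groove between -0.004 and 0.004 m and z of w40_mid in the frame of groove between 0.003 and 0.06 m and angle between w40_mid's own z axis and vertical below 0.08 rad) and horizontal distance between w120_mid and w40_mid below 0.003 m) or (((x of w120_mid in the frame of groove between -0.0105 and 0.0105 m and y of w120_mid in the frame of groove between -0.004 and 0.004 m and z of w120_mid in the frame of groove between 0.003 and 0.06 m and angle between w120_mid's own z axis and vertical below 0.08 rad) and value of joint beam below 0.12 rad and contact force between w120 and balance above 4 N) and (x of w80_mid in the frame of groove between -0.0105 and 0.0105 m and y of w80_mid in the frame of groove between -0.004 and 0.004 m and z of w80_mid in the frame of groove between 0.003 and 0.06 m and angle between w80_mid's own z axis and vertical below 0.08 rad) and horizontal distance between w120_mid and w80_mid below 0.003 m))), for 0.3 s.
At the end, for the whole second after the job is handed in: The beam rests within 0.053 rad of level; each weight is either flat on the weight pan with its slot over the pin (within 10.5 mm of the groove's middle; stacked ones within 3 mm of each other) or flat on the bench; the cube stands in its pan (value of joint beam between -0.053 and 0.053 rad and velocity of joint beam between -0.05 and 0.05 rad/s and ((x of w40_mid in the frame of groove between -0.0105 and 0.0105 m and y of w40_mid in the frame of groove between -0.004 and 0.004 m and z of w40_mid in the frame of groove between 0.003 and 0.06 m and angle between w40_mid's own z axis and vertical below 0.08 rad) or (height (world z) of w40_mid below 0.03 m and angle between w40_mid's own z axis and vertical below 0.08 rad)) and ((x of w80_mid in the frame of groove between -0.0105 and 0.0105 m and y of w80_mid in the frame of groove between -0.004 and 0.004 m and z of w80_mid in the frame of groove between 0.003 and 0.06 m and angle between w80_mid's own z axis and vertical below 0.08 rad) or (height (world z) of w80_mid below 0.03 m and angle between w80_mid's own z axis and vertical below 0.08 rad)) and ((x of w120_mid in the frame of groove between -0.0105 and 0.0105 m and y of w120_mid in the frame of groove between -0.004 and 0.004 m and z of w120_mid in the frame of groove between 0.003 and 0.06 m and angle between w120_mid's own z axis and vertical below 0.08 rad) or (height (world z) of w120_mid below 0.03 m and angle between w120_mid's own z axis and vertical below 0.08 rad)) and ((height (world z) of w40_mid below 0.03 m and angle between w40_mid's own z axis and vertical below 0.08 rad) or (height (world z) of w80_mid below 0.03 m and angle between w80_mid's own z axis and vertical below 0.08 rad) or horizontal distance between w40_mid and w80_mid below 0.003 m) and ((height (world z) of w40_mid below 0.03 m and angle between w40_mid's own z axis and vertical below 0.08 rad) or (height (world z) of w120_mid below 0.03 m and angle between w120_mid's own z axis and vertical below 0.08 rad) or horizontal distance between w40_mid and w120_mid below 0.003 m) and ((height (world z) of w80_mid below 0.03 m and angle between w80_mid's own z axis and vertical below 0.08 rad) or (height (world z) of w120_mid below 0.03 m and angle between w120_mid's own z axis and vertical below 0.08 rad) or horizontal distance between w80_mid and w120_mid below 0.003 m) and horizontal distance between cube_mid and cube_pan below 0.02 m and angle between cube_mid's own z axis and vertical below 0.1 rad and z of cube_mid in the frame of cube_pan between 0.025 and 0.035 m); the robot touches nothing.
It fails at once if a weight is pressed, dropped or pushed against the balance with more than 15 N (contact force between any of w40, w80, w120 and balance above 15 N).
It fails at once if the robot itself knocks or pushes the balance with more than 15 N (contact force between any of the fingers, the arm and balance above 15 N).
It fails at once if the robot touches the cube (contact force between any of the fingers, the arm and cube above 0.5 N).
It fails at once if the egg cup, bucket or spade is moved by more than 15 mm (distance of any of eggcup_mid, bucket_mid, spade_mid from where it was at the start of the episode above 0.015 m).
It also fails if it takes over 72 s, if anything falls off the work surface, if the arm or the gripper's body presses on something with over 40 N, if the wrist force passes 120 N, or if a joint passes its speed limit or range.

ROBOT

A 6-joint arm with a two-finger parallel gripper is mounted at the origin on the work surface. World frame = base frame: x ahead of the robot, y to its left, z up, the work surface at z = 0. Lengths are in m, angles in rad, forces in N, time in s.
With the tool pointing down it reaches from about 0.3 to 0.825 m from the base axis. Payload 5.4 kg.
Tool frame: the origin (TCP) lies at the very end of the fingers, on their centre line; the grasp point (between the pads) lies 19 mm behind it; z points along the fingers, y is the line along which they close (so a half turn about z gives the same grasp; the last joint's range is limited). The gripper opens to 92 mm and grips with 3 to 60 N. Pads are 20 mm wide; open, the fingers measure 128 mm over their backs; the gripper's body (75 mm by 189 mm) begins 69 mm behind the grasp point.
Start: joints at [-0.21, 0.158, 1.597, -0, 1.386, -0.21], TCP at [0.575, -0, 0.215] pointing down, gripper open.
Joint ranges: [-2.91, 2.91], [-0.94, 2.29], [0.18, 2.7], [-1.29, 4.43], [0.17, 2.64], [-3, 3]. Speed limits (rad/s): [2.57, 2.57, 3.14, 3.14, 3.14, 3.14].

INTERFACE

Orientations are given as a rotation vector (axis times angle).
In Python, from workcell import bot gives the robot as it stands. Calls block until the motion is done:
- bot.goto(position, orientation): joint-space move of the TCP to a pose.
- bot.line_to(position, rot=None, max_speed=0.15): straight line of the TCP; rot=None keeps the orientation; max_speed is the mean speed in m/s.
- bot.set_joints(angles): joint-space move.
- bot.set_gripper(opening, newtons=None): opening from 0.0 (shut) to 1.0 (fully open); newtons is the grip in N (None keeps the last); returns when the fingers have stopped.
- bot.hold(seconds).
- bot.inverse_kinematics(position, orientation): joint angles nearest the present ones, or None.
- bot.read_camera(name): name is "scene" or "side" or "wrist"; returns a dict with "pixels" (384x512x3 uint8, blue, green, red), "fx", "fy", "cx", "cy" (pixels), "R" (3x3) and "t" (3): a world point X has camera coordinates R X + t. Camera axes: x right, y down, z forward; pixel columns grow to the right and rows downward; lengths in m; the calibration is good to about 2 mm. A picture is of the moment at which its call begins. There is no depth.
A pose or a line that the arm cannot do raises bot.MotionError and nothing moves.
- bot.job_done(): hands the job in; it is judged then, once.
Readings, each from a call of its own:
- bot.current_clock(): time.
- bot.current_joints(): joint angles.
- bot.current_joint_vel(): joint speeds.
- bot.current_effort(): joint torques, N m.
- bot.current_ee_pos(): TCP position.
- bot.current_tool_rot(): TCP orientation.
- bot.current_contact_force(): force on the tool from outside, world axes, zero at the start.
- bot.current_ft_torque(): the same for the moment, N m.
- bot.current_opening(): opening from 0.0 (shut) to 1.0 (fully open).
- bot.current_grip_force(): force on a finger pad.
Only numpy, scipy, OpenCV 4.12 (cv2) and the standard library are available. Lean on these libraries where they do the work, as an engineer would, in place of code of your own. Each camera call takes 0.05 s, during which the arm holds its last target. There are 200 camera calls.

## Working session

There is one attempt and no reset: what is moved stays moved. The work goes in short steps, each a Python script; the robot and the scene stay as the last script left them, time stands still between calls to the robot, and variables do not carry over. Pictures are saved under pics/ and viewed, at most 13 in all, crops included, and the job is handed in when it is done.

```bash
mkdir -p pics; ls
cat > h.py <<'E'
import numpy as np, cv2
from workcell import bot
def snap(n,f):
    c=bot.read_camera(n); cv2.imwrite('pics/%s.png'%f,c['pixels']); np.savez('pics/%s.npz'%f,**c); return c
def ray(c,u,v):
    d=c['R'].T@np.array([(u-c['cx'])/c['fx'],(v-c['cy'])/c['fy'],1.]); o=-c['R'].T@c['t']; return o,d
def onz(c,u,v,z):
    o,d=ray(c,u,v); return o+d*(z-o[2])/d[2]
def proj(c,X):
    p=c['R']@np.asarray(X,float)+c['t']; return np.array([c['fx']*p[0]/p[2]+c['cx'],c['fy']*p[1]/p[2]+c['cy']])
E
python3 - <<'E'
from h import *
a=[snap(n,n+'0')for n in('scene','side','wrist')]
for c in a: print(-c['R'].T@c['t'],c['fx'],c['R'][2])
cv2.imwrite('pics/all.png',cv2.resize(np.hstack([a[0]['pixels'],a[1]['pixels']]),(800,300)))
print(bot.current_clock(),bot.current_tool_rot())
E
```

```text
pics
[ 1.16180588 -0.43203295  0.81903264] 400.54831193033726 [-0.63763369  0.39181016 -0.66325567]
[ 0.32775766 -0.51785897  0.69943116] 359.04997371184436 [ 0.22425258  0.66679906 -0.7106967 ]
[0.57515092 0.07038235 0.38303997] 314.8302405880467 [-0.00137056 -0.24776751 -0.96881855]
0.15 [-2.22059974e+00 -2.22054498e+00  1.18613889e-03]
```

View pics/scene0.png

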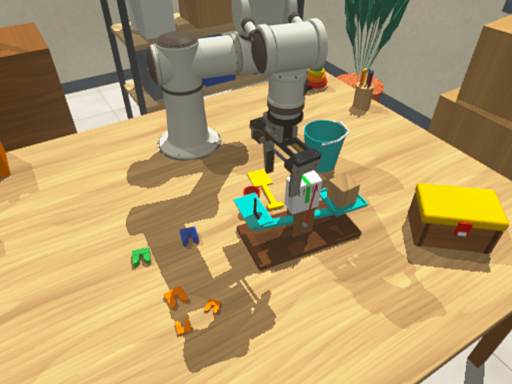

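View pics/side0.png

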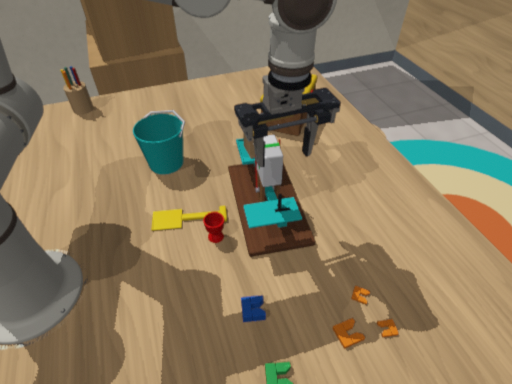

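The scene view shows the weights at the -y side: blue (190,235), green (141,257), large orange (176,297), and two small oranges (183,327) and (213,306). In the side view the weight pan is at (272,212) with its pin at (280,200), blue at (253,308), green at (278,373) and large orange at (349,333).

```bash
cat >> h.py <<'E'
HSV=dict(orange=((6,150,90),(18,255,255)),green=((45,120,50),(75,255,255)),blue=((105,120,40),(130,255,255)),turq=((84,120,60),(100,255,255)),red=((0,170,80),(4,255,255)))
def blobs(c,col,amin=60):
    m=cv2.inRange(cv2.cvtColor(c['pixels'],cv2.COLOR_BGR2HSV),*HSV[col])
    cs,_=cv2.findContours(m,cv2.RETR_EXTERNAL,cv2.CHAIN_APPROX_NONE)
    return sorted([k for k in cs if cv2.contourArea(k)>amin],key=cv2.contourArea,reverse=True)
E
python3 - <<'E'
from h import *
for n in('scene0','side0'):
    c=dict(np.load('pics/%s.npz'%n)); print(n)
    for col,z in(('orange',.006),('green',.009),('blue',.012),('turq',.12),('red',.03)):
        for k in blobs(c,col,25)[:5]:
            (u,v),wh,_=cv2.minAreaRect(k); print(col,int(cv2.contourArea(k)),int(u),int(v),np.round(onz(c,u,v,z),3)[:2], [np.round(onz(c,*p,z),3)[:2].tolist() for p in cv2.approxPolyDP(k,3,True)[:,0]] if col=='turq' else '')
E
```

```text
scene0
orange 1135 21 38 [-1.361 -0.372] 
orange 441 260 235 [ 0.532 -0.024] 
orange 290 175 296 [ 0.596 -0.301] 
orange 217 5 158 [-0.215 -0.58 ] 
orange 213 311 240 [0.619 0.086] 
green 210 140 256 [ 0.437 -0.331] 
green 38 307 193 [0.462 0.189] 
green 25 305 179 [0.403 0.224] 
blue 159 189 235 [ 0.437 -0.194] 
blue 148 218 79 [-0.363  0.313] 
turq 1198 320 145 [0.397 0.277] [[0.272, 0.342], [0.292, 0.29], [0.363, 0.241], [0.436, 0.25], [0.487, 0.185], [0.505, 0.206], [0.502, 0.237], [0.406, 0.357], [0.408, 0.284], [0.391, 0.278], [0.392, 0.345], [0.37, 0.397], [0.303, 0.394]]
turq 948 260 214 [ 0.561 -0.045] [[0.476, -0.072], [0.597, -0.085], [0.622, 0.009], [0.606, 0.023], [0.59, -0.025], [0.484, -0.013]]
turq 457 339 200 [0.621 0.159] [[0.636, 0.066], [0.661, 0.121], [0.666, 0.215], [0.63, 0.216], [0.647, 0.191], [0.647, 0.14], [0.593, 0.138], [0.564, 0.162], [0.562, 0.15], [0.579, 0.13], [0.627, 0.121], [0.617, 0.083]]
red 106 462 228 [0.812 0.45 ] 
red 56 317 84 [-0.076  0.645] 
side0
orange 1612 486 219 [ 1.067 -0.163] 
orange 468 348 332 [ 0.598 -0.3  ] 
orange 458 243 185 [
[... 162 characters left out ...]
69 452 157 [ 1.019 -0.035] [[0.913, 0.069], [0.912, -0.023], [1.009, -0.062], [1.076, -0.159], [1.146, -0.091], [1.04, 0.028]]
turq 2169 157 143 [0.338 0.268] [[0.343, 0.407], [0.305, 0.389], [0.283, 0.342], [0.315, 0.159], [0.344, 0.145], [0.379, 0.164], [0.415, 0.344], [0.395, 0.388]]
turq 1267 271 207 [ 0.536 -0.04 ] [[0.593, -0.027], [0.565, -0.024], [0.557, -0.043], [0.569, -0.06], [0.542, -0.053], [0.558, -0.024], [0.559, 0.015], [0.545, 0.023], [0.532, -0.018], [0.482, -0.013], [0.473, -0.075], [0.523, -0.082], [0.542, -0.097], [0.555, -0.087], [0.583, -0.091]]
turq 178 245 151 [0.543 0.16 ] [[0.538, 0.212], [0.523, 0.124], [0.547, 0.111], [0.552, 0.212]]
red 403 215 227 [0.419 0.02 ]
```

View pics/wrist0.png

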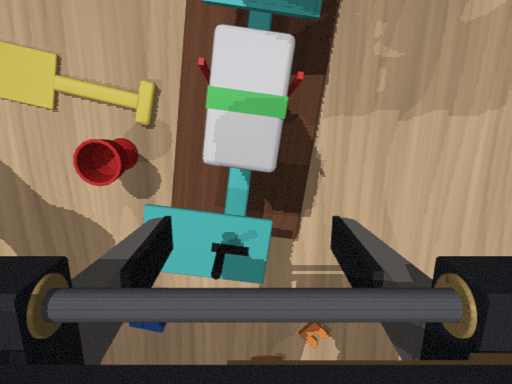

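The first wrist view shows the pan's top edge running from (145,205) to (272,222), with its right lower corner at (263,283). The pin is the dark mark near (220,260), and the head is at (250,100). The blue weight covers 95–145 g alone, and every heavier cube also needs it, so blue goes on first. Next I compute the groove frame and look at blue from close by.

Run:
```python
from h import *
c=dict(np.load('pics/wrist0.npz'))
for k in blobs(c,'turq',800):
    print(cv2.contourArea(k),[(p.tolist(),np.round(onz(c,*p,.12),4)[:2].tolist()) for p in cv2.approxPolyDP(k,3,True)[:,0]])
hsv=cv2.cvtColor(c['pixels'],cv2.COLOR_BGR2HSV)
m=cv2.inRange(hsv,(0,0,170),(180,40,255)); k=max(cv2.findContours(m,0,1)[0],key=cv2.contourArea); r=cv2.minAreaRect(k)
print('head',r,onz(c,*r[0],.195),[np.round(onz(c,*p,.195),3)[:2].tolist() for p in cv2.boxPoints(r)])
rot=bot.current_tool_rot()
bot.goto([.438,-.15,.2],rot)
c=snap('wrist','w1')
for col,z in(('blue',.024),('green',.018),('orange',.012)):
    for k in blobs(c,col,100):
        r=cv2.minAreaRect(k); print(col,r,onz(c,*r[0],z))
print(bot.current_clock(),bot.current_joints())
```

```text
6861.0 [([251, 171], [0.5745, 0.0185]), ([230, 168], [0.5566, 0.021]), ([223, 214], [0.5498, -0.0201]), ([145, 205], [0.4818, -0.0119]), ([144, 222], [0.4796, -0.0277]), ([157, 216], [0.4915, -0.0221]), ([171, 217], [0.5038, -0.023]), ([173, 248], [0.5038, -0.0527]), ([161, 270], [0.4914, -0.0748]), ([211, 276], [0.5374, -0.0808]), ([216, 253], [0.5427, -0.0576]), ([211, 245], [0.5383, -0.0497]), ([226, 243], [0.5519, -0.0477]), ([246, 246], [0.57, -0.0506]), ([248, 255], [0.5718, -0.0595]), ([225, 254], [0.5508, -0.0585]), ([219, 277], [0.5448, -0.0818]), ([262, 281], [0.5848, -0.0859]), ([272, 222], [0.5931, -0.0275]), ([245, 215], [0.5692, -0.021])]
1619.0 [([203, 0], [0.5385, 0.1486]), ([249, 9], [0.5729, 0.1425]), ([248, 26], [0.5721, 0.1309]), ([269, 29], [0.5881, 0.1288]), ([272, 13], [0.5902, 0.1398]), ([317, 18], [0.6244, 0.1364]), ([321, 0], [0.6267, 0.1486])]
head ((250.19735717773438, 59.58567810058594), (77.8965072631836, 62.09608459472656), 7.943471908569336) [0.57416659 0.09653915 0.195     ] [[0.55, 0.083], [0.556, 0.115], [0.598, 0.11], [0.594, 0.077]]
blue ((250.822998046875, 208.266845703125), (39.050601959228516, 39.42536926269531), 12.994616508483887) [ 0.43853092 -0.1913442   0.024     ]
orange ((429.9999694824219, 238.49998474121094), (25.863449096679688, 26.503637313842773), 50.194427490234375) [ 0.65746827 -0.23375023  0.012     ]
1.025 [-5.89756479e-01 -1.26332385e-01  1.91376577e+00  4.15943783e-05
  1.35471241e+00 -5.90721152e-01]
```

View pics/w1.png

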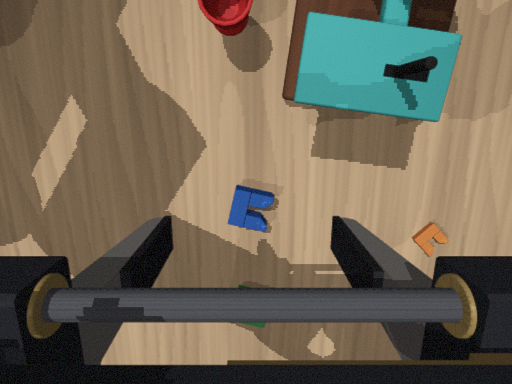

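The close view shows blue with its back edge from (237,186) to (229,228) and its slot open to the right, so its yaw is about -11°. The pan's corners are (309,12), (460,35), (440,120) and (295,102).

```bash
cat >> h.py <<'E'
from scipy.spatial.transform import Rotation as Ro
def down(a):  # tool z down, tool x (camera side) along world yaw a
    x=np.array([np.cos(a),np.sin(a),0]); z=np.array([0,0,-1.]); return Ro.from_matrix(np.c_[x,np.cross(z,x),z]).as_rotvec()
E
python3 - <<'E'
from h import *
c=dict(np.load('pics/w1.npz'))
k=blobs(c,'turq',800)[0]; hull=cv2.approxPolyDP(k,4,True)[:,0]; print(hull.tolist())
for p in ((309,12),(460,35),(440,120),(295,102)):
    q=min(hull,key=lambda h:np.hypot(*(h-p))); print(q,np.round(onz(c,*q,.12),4))
k=blobs(c,'blue')[0]; ap=cv2.approxPolyDP(k,2.5,True)[:,0]; print([(p.tolist(),np.round(onz(c,*p,.024),3)[:2].tolist()) for p in ap])
hsv=cv2.cvtColor(c['pixels'],cv2.COLOR_BGR2HSV)
m=cv2.inRange(hsv,(0,0,0),(180,255,55)); m[125:]=0; m[:,:300]=0
for k in cv2.findContours(m,0,1)[0]:
    if cv2.contourArea(k)>40: print('dark',cv2.boundingRect(k),[p.tolist() for p in cv2.approxPolyDP(k,2,True)[:,0]])
for a in(-.2,):
    print(bot.inverse_kinematics([.438,-.191,.06],down(a)),bot.inverse_kinematics([.52,-.05,.2],down(a)))
E
```

```text
[[460, 35], [408, 26], [411, 0], [383, 0], [378, 22], [310, 12], [294, 100], [437, 120]]
[310  12] [ 0.481  -0.0128  0.12  ]
[460  35] [ 0.5908 -0.0279  0.12  ]
[437 120] [ 0.583  -0.0883  0.12  ]
[294 100] [ 0.4716 -0.0735  0.12  ]
[([237, 186], [0.423, -0.165]), ([228, 223], [0.412, -0.209]), ([264, 231], [0.454, -0.219]), ([266, 225], [0.456, -0.212]), ([262, 216], [0.451, -0.201]), ([246, 208], [0.433, -0.191]), ([248, 205], [0.435, -0.187]), ([263, 208], [0.453, -0.191]), ([271, 204], [0.462, -0.186]), ([272, 194], [0.463, -0.174])]
dark (384, 57, 53, 25) [[436, 60], [428, 57], [400, 66], [387, 64], [384, 75], [425, 81], [428, 70], [436, 64]]
dark (408, 0, 48, 31) [[412, 0], [408, 25], [448, 29], [455, 0]]
[-0.66484694  0.09405414  1.99811381  0.          1.04942471  1.10594938] [-0.32744194  0.03319424  1.76074509  0.          1.34765332  1.44335439]
```

```bash
cat >> h.py <<'E'
G=np.array([.554,-.053]); GY=np.radians(-7.9)
def gp(x,y,z):  # groove-frame xy -> world, absolute z
    c,s=np.cos(GY),np.sin(GY); return [G[0]+c*x-s*y,G[1]+s*x+c*y,z]
def gf():  # force in groove axes
    f=np.array(bot.current_contact_force()); c,s=np.cos(GY),np.sin(GY); return np.array([c*f[0]+s*f[1],-s*f[0]+c*f[1],f[2]])
def pick(xy,yaw,z,dx=-.003,open_=.85,N=15):
    c,s=np.cos(yaw),np.sin(yaw); x,y=xy[0]+c*dx,xy[1]+s*dx
    bot.set_gripper(open_); bot.goto([x,y,.1],down(yaw)); bot.line_to([x,y,z],max_speed=.1)
    bot.set_gripper(0.,N); print('opening mm',bot.current_opening()*92,'grip',bot.current_grip_force())
    bot.line_to([x,y,.1]); bot.hold(.2); print('fz',gf(),'opening',bot.current_opening()*92,bot.current_clock())
E
python3 - <<'E'
from h import *
print(gf())
pick((.438,-.1915),np.radians(-13.3),.008)
bot.goto(gp(-.047,0,.17),down(GY)); bot.hold(.3); print('free',gf(),bot.current_clock(),bot.current_ee_pos())
snap('wrist','w2'); snap('side','s2')
E
```

```text
[-0.95329099  0.15995088  0.34627207]
opening mm 43.91879299923103 grip 14.999662265181541
fz [-0.87997468  0.19110544 -0.79642307] opening 43.959113006525016 5.5917
free [-0.43703898  0.22329738 -1.24285934] 6.625 [ 0.50688648 -0.04745959  0.16938029]
```

View pics/w2.png

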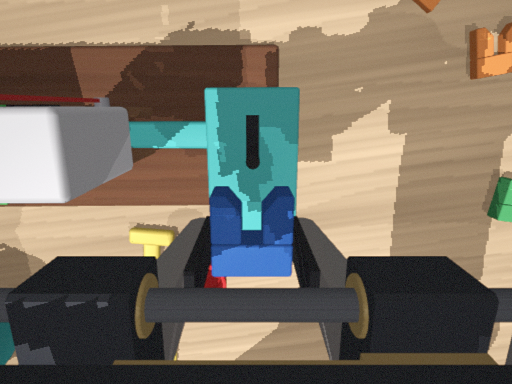

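The wrist view from above the pan shows blue held squarely, with its slot centred at u≈252. The groove and pin are at u≈253 (v 115–168), and the pan edges are at u=205 and 299. I check the lateral alignment in numbers, then set the weight down.

```bash
cat >> h.py <<'E'
def ing(X):
    c,s=np.cos(GY),np.sin(GY); d=np.array(X[:2])-G; return np.array([c*d[0]+s*d[1],-s*d[0]+c*d[1]])
E
python3 - <<'E'
from h import *
c=dict(np.load('pics/w2.npz'))
hsv=cv2.cvtColor(c['pixels'],cv2.COLOR_BGR2HSV)
dark=cv2.inRange(hsv,(0,0,0),(180,255,55))
for v in (120,130,140,150,160):
    u=np.where(dark[v,230:275])[0]+230; e=np.where(cv2.inRange(hsv,*HSV['turq'])[v,195:310])[0]+195
    print(v,u.min(),u.max(),e.min(),e.max(),'groove',ing(onz(c,u.mean(),v,.12))*1e3,'pan',ing(onz(c,(e.min()+e.max())/2,v,.12))*1e3)
b=cv2.inRange(hsv,*HSV['blue'])
for v in (205,215,225,255,265):
    u=np.where(b[v,200:310])[0]+200; g=np.where(np.diff(u)>5)[0]
    print(v,u.min(),u.max(),[(u[i],u[i+1]) for i in g],'mid',ing(onz(c,(u.min()+u.max())/2,v,.185))*1e3, [ing(onz(c,(u[i]+u[i+1])/2,v,.185))*1e3 for i in g])
E
```

```text
120 246 257 206 297 groove [14.38114465 -0.33764783] pan [14.38114465 -0.33764783]
130 246 257 195 297 groove [ 7.69006202 -0.33269852] pan [7.69313038 3.43073194]
140 247 257 195 296 groove [ 0.89325932 -0.67249343] pan [0.89683563 3.81024316]
150 247 257 207 296 groove [-6.01122164 -0.67012488] pan [-6.01095054 -0.32256405]
160 246 258 208 296 groove [-13.0262526   -0.66771841] pan [-13.0262526   -0.66771841]
205 210 293 [(np.int64(240), np.int64(262))] mid [-25.58314601  -0.31586197] [array([-25.58297315,  -0.06049625])]
215 211 292 [(np.int64(240), np.int64(262))] mid [-30.97473876  -0.31187387] [array([-30.97456955,  -0.05436961])]
225 210 293 [(np.int64(240), np.int64(262))] mid [-36.457397    -0.30781842] [array([-36.45723158,  -0.0481395 ])]
255 210 292 [] mid [-5.3475283e+01 -2.8801356e-02] []
265 212 290 [] mid [-5.93462929e+01 -2.21299453e-02] []
```

```bash
cat >> h.py <<'E'
def avg(n=4):
    r=[]
    for _ in range(n): bot.hold(.012); r.append(gf())
    return np.mean(r,0)
def setdown(x,y,z0,z1,df=.7):
    """lower from z0 to at most z1 until upward force rises by df"""
    bot.line_to(gp(x,y,z0),max_speed=.06); b=avg(8); z=z0
    while z>z1:
        z-=.001; bot.line_to(gp(x,y,z),max_speed=.03); f=avg(2)-b
        if f[2]>df: break
    print('down z',z,'df',f.round(2),'t',bot.current_clock()); return z,b
def slide(x,y,z,b,xmax,F=6.,tmax=.7):
    while x<xmax:
        f=avg(2)-b
        if -f[0]>F-.7 or abs(f[1])>5: break
        st=.002 if -f[0]<1.8 else .0004
        x+=st; bot.line_to(gp(x,y,z),max_speed=.03)
    print('pressed x',x,'df',f.round(2))
    for i in range(4):
        bot.hold(tmax/4); f=avg(2)-b; print(f.round(2),end=' ')
    print('ee',ing(bot.current_ee_pos())*1e3,'t',bot.current_clock()); return x
E
python3 - <<'E'
from h import *
z,b=setdown(-.047,-.0003,.134,.122)
f=avg()
x=-.047
for _ in range(7):
    x+=.002; bot.line_to(gp(x,-.0003,z),max_speed=.03); print((avg(2)-b).round(2),end=' ')
E
```

```text
down z 0.128 df [-0.32 -0.61  0.72] t 9.1417
[0.49 0.12 1.84] [ 0.1  -0.82  0.76] [0.01 0.39 1.27] [ 0.03 -0.59  1.56] [-0.48 -0.3   1.56] [-0.01  0.26  1.35] [ 0.37 -0.43  1.46]
```

```bash
sed -i 's/st=.002 if -f\[0\]<1.8 else .0004/st=(.0025 if x<-.016 else .0008) if -f[0]<1.6 else .0004/' h.py
python3 - <<'E'
from h import *
z=.128; b=np.array([-.44,.22,-1.2])
t=bot.current_clock(); b=avg(8); print(b)
slide(-.033,-.0003,z,b,.012); snap('wrist','w3'); print(bot.current_clock()-t, bot.current_opening()*92)
E
```

```text
[ 0.51043651  0.16530903 -0.0101847 ]
pressed x -0.008700000000000006 df [-5.49 -1.15  0.41]
[-5.77 -0.62 -0.15] [-5.71 -1.39  0.21] [-6.   -1.26  0.5 ] [-5.78 -0.93  0.06] ee [-9.57250679 -0.31546531] t 16.1583
5.166600000000001 43.842889163536775
```

View pics/w3.png

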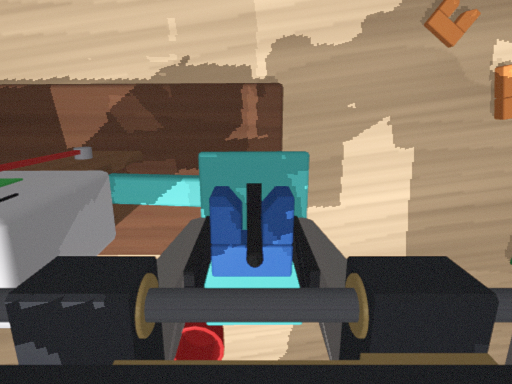

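The view shows the pin (255,185–262) deep in blue's slot, pressed at about 5.8 N. I release, then look at the pointers from the start pose.

Run:
```python
from h import *
bot.set_gripper(.66); p=bot.current_ee_pos(); bot.line_to([p[0],p[1],.215],max_speed=.15)
bot.goto([.575,0,.215],down(np.pi/2)); bot.hold(.5)
c=snap('wrist','w4'); a=dict(np.load('pics/wrist0.npz'))
for q in(a,c):
    hsv=cv2.cvtColor(q['pixels'],cv2.COLOR_BGR2HSV); m=cv2.inRange(hsv,(0,150,60),(6,255,255))|cv2.inRange(hsv,(174,150,60),(180,255,255)); m[:,:165]=0;m[215:]=0
    for k in cv2.findContours(m,0,1)[0]:
        if cv2.contourArea(k)>8:print('red',cv2.boundingRect(k))
    k=blobs(q,'green',100)[0]; print('green',cv2.boundingRect(k),cv2.boxPoints(cv2.minAreaRect(k)).tolist())
cv2.imwrite('pics/cmp.png',np.hstack([cv2.resize(q['pixels'][20:300,130:330],(400,560)) for q in(a,c)]))
print(bot.current_clock(),bot.current_ee_pos())
```

```text
red (288, 71, 17, 26)
red (198, 57, 12, 26)
green (206, 86, 83, 33) [[204.62086486816406, 107.0864486694336], [207.5843963623047, 85.80289459228516], [288.24835205078125, 97.03458404541016], [285.2847900390625, 118.3181381225586]]
red (287, 79, 15, 21)
red (196, 65, 12, 21)
green (205, 86, 82, 33) [[204.15451049804688, 107.62559509277344], [207.03402709960938, 85.74131774902344], [286.8107604980469, 96.23825073242188], [283.9312438964844, 118.12252807617188]]
19.3583 [ 5.75007402e-01 -5.54553450e-06  2.15026840e-01]
```

View pics/cmp.png

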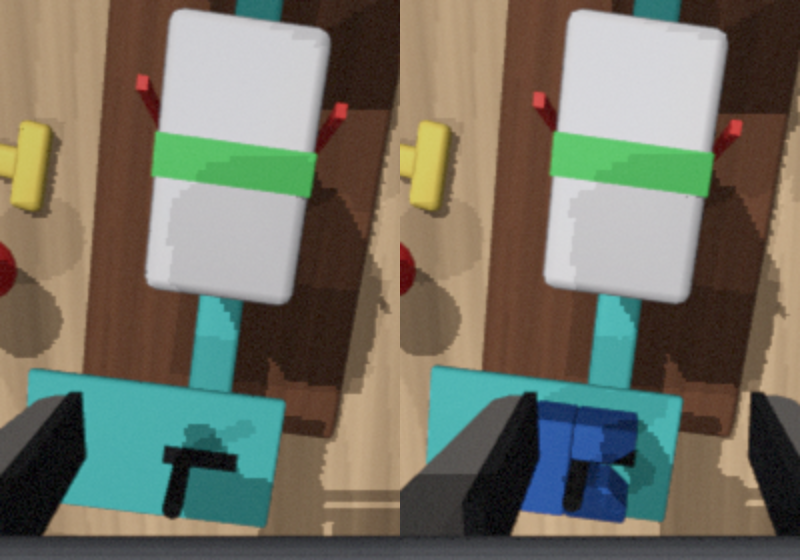

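After adding blue, the pointer tips moved about 8 px toward the band: left tip from about y=61 to y=69, with the band centre at about y=96. That gives a tilt of about -0.105 rad and a cube of about 172 g, so the large orange 40 g weight goes on next, not the green. I take a close look at it.

Run:
```python
from h import *
bot.goto([.597,-.25,.2],down(np.pi/2))
c=snap('wrist','w5')
for k in blobs(c,'orange',100):
    print(cv2.contourArea(k),np.round(onz(c,*cv2.minAreaRect(k)[0],.012),4),[(p.tolist(),np.round(onz(c,*p,.012),3)[:2].tolist()) for p in cv2.approxPolyDP(k,2.5,True)[:,0]])
print(bot.current_clock())
```

```text
1079.5 [ 0.5973 -0.2988  0.012 ] [([232, 195], [0.575, -0.278]), ([233, 230], [0.576, -0.322]), ([269, 229], [0.619, -0.32]), ([269, 221], [0.619, -0.31]), ([264, 217], [0.613, -0.305]), ([247, 215], [0.593, -0.303]), ([248, 208], [0.594, -0.294]), ([264, 206], [0.613, -0.291]), ([269, 201], [0.619, -0.285]), ([268, 194], [0.617, -0.276])]
545.0 [ 0.6611 -0.2364  0.012 ] [([306, 142], [0.659, -0.215]), ([289, 161], [0.641, -0.237]), ([308, 178], [0.664, -0.257]), ([310, 171], [0.666, -0.249]), ([303, 161], [0.657, -0.237]), ([307, 157], [0.661, -0.232]), ([315, 164], [0.671, -0.241]), ([325, 161], [0.682, -0.237])]
106.5 [ 0.6753 -0.3021  0.012 ] [([303, 212], [0.66, -0.299]), ([304, 216], [0.661, -0.304]), ([329, 218], [0.691, -0.306]), ([326, 214], [0.687, -0.301])]
20.4
```

View pics/w5.png

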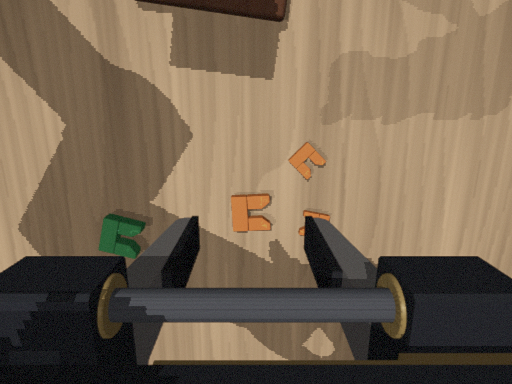

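The large orange weight lies at (232–270, 195–230) with its slot to the right, yaw about +2°, centre (0.597, -0.299). The small look-alikes at (307,160) and (317,220) are clear of the fingers.

Run:
```python
from h import *
pick((.597,-.299),np.radians(2),.004)
bot.line_to([.594,-.299,.22],max_speed=.2)
bot.goto(gp(-.0435,-.001,.2),down(GY)); bot.line_to(gp(-.0435,-.001,.165),max_speed=.1); bot.hold(.2)
c=snap('wrist','w6'); print(bot.current_clock(),bot.current_ee_pos())
hsv=cv2.cvtColor(c['pixels'],cv2.COLOR_BGR2HSV)
o=cv2.inRange(hsv,*HSV['orange']); bl=cv2.inRange(hsv,*HSV['blue']); d=cv2.inRange(hsv,(0,0,0),(180,255,55))
for v in range(130,281,10):
    s=''
    for nm,m,z in(('o',o,.173),('b',bl,.14),('d',d,.164)):
        u=np.where(m[v,205:300])[0]+205
        if len(u): s+=f'{nm} {u.min()} {u.max()} {np.round(ing(onz(c,(u.min()+u.max())/2,v,z))*1e3,1)} '
    print(v,s)
```

```text
opening mm 43.866108979617366 grip 15.000092312693596
fz [ 0.27140217 -0.16746554 -0.8950488 ] opening 43.39412384693008 24.875
27.4083 [ 0.51128626 -0.04821948  0.16576509]
130 b 217 285 [13.9 -0.2] d 247 258 [15.5 -1. ] 
140 b 217 285 [ 7.9 -0.2] d 247 258 [10.2 -1. ] 
150 b 217 284 [1.7 0.2] d 247 258 [ 4.8 -1. ] 
160 b 218 284 [-4.6 -0.2] d 247 258 [-0.7 -1. ] 
170 b 218 284 [-10.9  -0.2] d 247 259 [-6.3 -1.3] 
180 b 218 284 [-17.4  -0.2] 
190 o 215 288 [-15.4  -0.5] b 230 272 [-23.9  -0.2] 
200 o 212 291 [-20.9  -0.5] 
210 o 213 290 [-26.5  -0.5] 
220 o 212 291 [-32.3  -0.5] d 205 298 [-35.6  -0.5] 
230 o 212 291 [-38.1  -0.5] d 205 299 [-41.7  -0.8] 
240 o 213 290 [-44.   -0.5] d 205 299 [-48.   -0.8] 
250 o 212 290 [-50.1  -0.2] d 205 299 [-54.3  -0.8] 
260 o 213 288 [-56.2   0. ] d 205 299 [-60.8  -0.8] 
270 o 214 222 [-62.5  18.6] d 205 299 [-67.4  -0.8] 
280 d 299 299 [-74.1 -29.3]
```

View pics/w6.png

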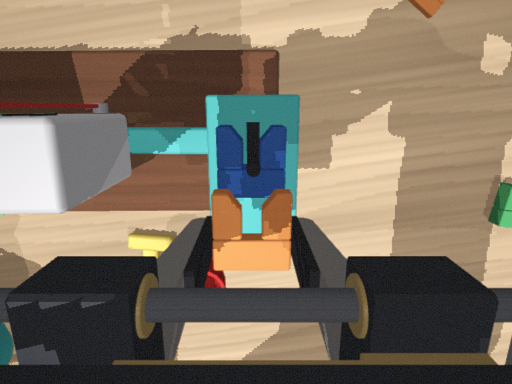

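Orange hangs centred over blue (u≈252) and blue's slot is home on the pin at (253,125–172). The lateral offsets agree within 1 mm, so I set it down and slide it in.

Run:
```python
from h import *
bot.line_to(gp(-.0455,-.001,.15),max_speed=.06); b0=avg(8)
bot.line_to(gp(-.0455,-.001,.137),max_speed=.02); f=avg(8); print('down',(f-b0).round(2),bot.current_ee_pos(),bot.current_clock())
x=-.0455
while x<-.034:
    x+=.0025; bot.line_to(gp(x,-.001,.137),max_speed=.03)
b=avg(8); print((b-b0).round(2))
x=slide(x,-.001,.137,b,.008); np.save('x.npy',x)
snap('wrist','w7')
```

```text
down [-0.05 -0.26  0.26] [ 0.50887393 -0.04773629  0.13712826] 28.7417
[0.26 0.22 0.3 ]
pressed x -0.007499999999999994 df [-5.6  -2.66  0.27]
[-6.05 -3.11 -0.17] [-6.07 -2.44  0.47] [-5.94 -2.54  0.4 ] [-5.52 -2.64  0.07] ee [-8.65103341 -0.9866777 ] t 35.9083
```

View pics/w7.png

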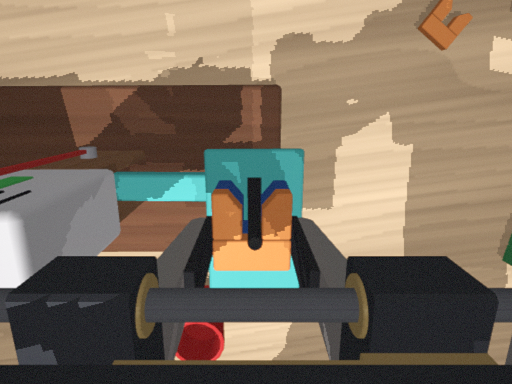

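Orange is home: the pin (255,178–248) is at the blind end, and it is pressed at about 6 N. I release it, go clear and check the pointers.

Run:
```python
from h import *
bot.set_gripper(.7); p=bot.current_ee_pos(); bot.line_to([p[0],p[1],.215],max_speed=.12)
bot.goto([.575,0,.215],down(np.pi/2)); bot.hold(1.)
c=snap('wrist','w8')
hsv=cv2.cvtColor(c['pixels'],cv2.COLOR_BGR2HSV); m=cv2.inRange(hsv,(0,150,60),(6,255,255))|cv2.inRange(hsv,(174,150,60),(180,255,255)); m[:,:165]=0;m[215:]=0
for k in cv2.findContours(m,0,1)[0]:
    if cv2.contourArea(k)>8:print('red',cv2.boundingRect(k))
print('green',cv2.boundingRect(blobs(c,'green',100)[0]))
cv2.imwrite('pics/c8.png',cv2.resize(c['pixels'][20:300,130:330],(400,560)))
print(bot.current_clock(),bot.current_contact_force())
```

```text
red (286, 100, 13, 10)
red (194, 86, 11, 12)
green (205, 86, 82, 33)
39.7167 [-0.50966823 -0.05783488 -0.18269482]
```

View pics/c8.png

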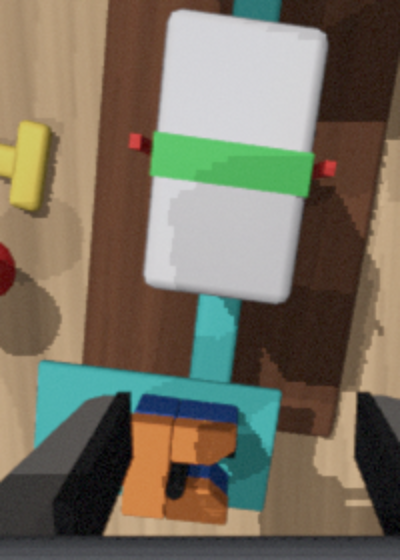

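```bash
python3 -c "
from workcell import bot
print(bot.job_done())"
```

```text
the job is handed in; nothing more can be done
None
```

I put the blue 120 g and orange 40 g weights on the pin, each pressed home at about 6 N. The released beam stands about 0.02 rad off level with its pointers in the green band, so the cube weighs about 170 g. I left green unused on the bench and handed the job in just after the 39.7 s clock reading; no verdict came back.

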